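# Set the strap punch's selector to the buckle slot and lock it

### The job

Set the strap punch for a buckle slot: push the steel pointer round until it points at the middle of the tile with the oblong slot shape, and let it come to rest there. Only then push the short locking lever all the way over to its stop, towards the robot's side, leaving the pointer on its mark. Leave the tools, jar, spool and pen standing or lying where they are.

Things in the scene. Friction and masses are not known exactly. Their poses are not given: they have to be found in the camera images.
- selector_plate: The fixed plywood base plate of a strap punch's size selector (all sizes here in mm), 300 x 350 x 14, with a white feed housing (90 x 300 x 45 high) along its far edge. Origin on the underside directly below the pointer's pivot, at bench height; its +x axis points from the pivot to the middle of the far edge (the housing), z up. The plate reaches from x = -135 to 165, y = -175 to 175.
- pointer (a joint): Angle (rad) of the pointer about the vertical axis through point pointer_pivot: 0 when it points along the plate's +x axis, growing counter-clockwise seen from above; range -1.45 to 1.45. Starts near 0. It turns with friction (about 0.1 N m, some 1.3 N at 80 from the pivot) and stays where it is left.
- pointer_pivot (a point): The point on the pointer's vertical axis at the mid-height of the bar, 47 above the bench. Fixed on the plate.
- pointer_push (a point): The point in the middle of the pointer's bar, 80 from the pivot, 47 above the bench; moves with the pointer. The pointer is a dark steel bar, 16 wide, reaching 110 from the pivot to its pointed tip, its sides from 36 to 58 above the bench (22 to 44 above the plate), on a hub 48 in diameter and 62 high.
- pointer_aim (a point): An unseen point on the pointer's centre line, 145 from the pivot (35 beyond its tip), 47 above the bench; moves with the pointer. It stands over the centre of a tile when the pointer points exactly at that tile.
- lock_lever (a joint): Angle (rad) of the short locking lever about the vertical axis through point lever_pivot: 0 open (lever along the plate's -y axis), growing clockwise seen from above, to its stop at 1.4 (locked, lever nearly along the plate's -x axis). Starts between 0 and 0.35. It turns with friction (about 0.06 N m) and stays where it is left.
- lever_pivot (a point): The point on the locking lever's vertical axis, 41 above the bench; fixed on the plate at x = -60, y = -100 in the plate's axes.
- lever_push (a point): The point in the middle of the locking lever's bar, 45 from its pivot, 40 above the bench; moves with the lever. The lever is a dark steel bar 13 wide, with a black round end 18 in diameter, 62 long from the pivot, from 28 to 52 above the bench, on a boss 30 in diameter.
- tile_oblong: A white round tile, diameter 56 mm, 4 thick, fixed on the base plate; on it a raised dark-steel shape 5 high: an oblong slot shape with round ends, 48 x 12. Origin at the centre of the tile's underside (z = 14 mm). The four tiles lie 145 from the pointer's pivot, at 32 and 66 degrees to either side of the plate's +x axis; which tile is in which place varies.
- tile_disc: A white round tile, diameter 56 mm, 4 thick, fixed on the base plate; on it a raised dark-steel shape 5 high: a full disc, diameter 36. Origin at the centre of the tile's underside (z = 14 mm). The four tiles lie 145 from the pointer's pivot, at 32 and 66 degrees to either side of the plate's +x axis; which tile is in which place varies.
- tile_square: A white round tile, diameter 56 mm, 4 thick, fixed on the base plate; on it a raised dark-steel shape 5 high: a square, 33 x 33. Origin at the centre of the tile's underside (z = 14 mm). The four tiles lie 145 from the pointer's pivot, at 32 and 66 degrees to either side of the plate's +x axis; which tile is in which place varies.
- tile_ring: A white round tile, diameter 56 mm, 4 thick, fixed on the base plate; on it a raised dark-steel shape 5 high: a ring, outer diameter 42, inner 26. Origin at the centre of the tile's underside (z = 14 mm). The four tiles lie 145 from the pointer's pivot, at 32 and 66 degrees to either side of the plate's +x axis; which tile is in which place varies.
- slicker: A wooden edge slicker standing on the plate between the tiles, diameter 26, 58 high (mm). Origin at the centre of its underside. A bystander.
- spool: A grey thread spool standing on the plate, diameter 38, 40 high (mm). Origin at the centre of its underside. A bystander.
- setter: A slim brass rivet setter standing on the plate, diameter 24 at the foot, 60 high (mm). Origin at the centre of its underside. A bystander.
- jar: A closed jar standing on the bench left of the plate, diameter 64, 75 high (mm). Origin at the centre of its underside. A bystander.
- mallet: A mallet lying on the bench right of the plate, about 245 long, white head 54 thick at its +x end (mm). Origin at the centre of its underside. A bystander.
- awl: An awl lying on the bench, wooden handle 21 thick, about 125 long (mm). Origin at the centre of its underside. A bystander.
- marker_pen: A white marker pen lying on the bench, 105 long, 12 thick (mm). Origin at the centre of its underside. A bystander.

How it is judged:
By the outcome, as a careful person would: the job done as asked, in the order asked, and still so for the second after the job is handed in, with the robot touching nothing.
It also fails if it takes over 58 s, if anything falls off the work surface, if the arm or the gripper's body presses on something with over 40 N, if the wrist force passes 120 N, or if a joint passes its speed limit or range.

### The arm

A 6-joint arm with a two-finger parallel gripper is mounted at the origin on the work surface. World frame = base frame: x ahead of the robot, y to its left, z up, the work surface at z = 0. Lengths are in mm, angles in rad, forces in N, time in s.
With the tool pointing down it reaches from about 275 to 750 mm from the base axis. Payload 10.2 kg.
Tool frame: the origin (TCP) lies between the finger pads; the fingertips stand 17 mm ahead of it and the grasp point (between the pads) lies 2 mm behind it; y points along the fingers, x is the direction in which the jaws open and shut, and the axes are right-handed (so a half turn about y gives the same grasp; the last joint's range is limited). The gripper opens to 85 mm and grips with 20 to 120 N. Pads are 22 mm wide; open, the fingers measure 114 mm over their backs; the gripper's body (76 mm by 85 mm) begins 54 mm behind the grasp point. The pads swing forward as they close: fully open they stand 13 mm farther back than shut.
Start: joints at [1.039, 0.313, 1.498, -0, 1.331, -0.223], TCP at [159.569, 500.169, 248.294] pointing down, gripper open.
Joint ranges: [-2.94, 2.94], [-0.97, 2.17], [0.19, 2.56], [-1.23, 4.37], [0.02, 3.11], [-2.88, 2.88]. Speed limits (rad/s): [2.39, 2.39, 3.01, 3.14, 3.14, 3.14].

### API

Orientations are given as a unit quaternion [w, x, y, z].
In Python, from rig import ctrl gives the robot as it stands.
- The arm moves only by the tool jog_arm, never from a script. Its argument "targets" is a list of rows, each an object with "offset": the shift along the tool's x, y, z in m, a list of three; "yaw": the turn about the tool's y in rad. In form: [{"offset": [dx, dy, dz], "yaw": yaw}, ...]. A call has 1 to 12 rows; each row is the pose to reach, as a shift and turn from the pose measured when the call began, along the tool's axes at that moment; what a row does not reach only later rows make up. A row lasts 1/12 s, in which the tool goes at most 41.7 mm and 7.16 degrees, less where a joint would pass 70% of its speed; a pose out of reach is approached as far as the arm can. A call with a gripper value outside its range is refused whole. "fingers" is the finger opening in m, from 0 to 0.0854, set as the call begins (left out, the last holds). The fingers move at their own pace and stop on an object; "grip_force" is the grip in N (left out, the last holds). Time passes only in rows, so rows that repeat a pose let the fingers close. It gives the time, the measured TCP pose, the force and the opening at its end, in the units of the state.
- ctrl.sense(): the state, without advancing time (a new reading comes with each control period).
- ctrl.capture(name): name is "side" or "top" or "wrist"; returns a dict with "img" (420x560x3 uint8, red, green, blue), "intrinsics" (3x3 intrinsics, pixels), "k1" (the pictures are not rectified: a ray, as slopes to the right and down, at radius r is drawn at 1 + k1 r^2 times it, then the intrinsics apply), "T" (4x4, takes a point from camera to world coordinates); the wrist camera has in their place "mount" (4x4, takes a point from camera to tool coordinates, whose origin is the TCP and whose axes are the tool frame's). Camera axes: x right, y up, looking along -z (the intrinsics and any distortion apply to the point x, -y, -z); pixel columns grow to the right and rows downward; lengths in mm; the calibration is good to about 2 mm. A picture is of the moment at which its call begins: read the wrist's pose just before it. There is no depth.
- ctrl.finish_job(): hands the job in, once; it reports no verdict.
Trained networks look in the newest picture that a camera, given by its name, has taken for a name from the list of things; names that differ only in an ending like _2 or _b are one class to them, and where a whole thing is asked for, a point or a joint stands for the part that bears it (a point fixed in the world has none). Each returns a list of dicts, best first, with "score" (0 to 1); they miss things now and then, are a little off and sometimes report something else, mostly with a low value. They report only what shows in the picture. A call takes as long as a camera call.
- ctrl.boxes_of(camera, target): "box" ([left, top, right, bottom] in pixels, round what is visible of it).
- ctrl.regions_of(camera, target): "region" (420x560 bool, what is visible of it) and "box" ([left, top, right, bottom] in pixels, round what is visible of it).
The state is a dict: "time_s": time; "joints": joint angles; "dq": joint speeds; "tau": joint torques, N m; "eef_pos": TCP position; "ee_rot": TCP orientation; "force": force on the tool from outside, world axes, zero at the start; "wrist_torque": the same for the moment, N m; "grip_width": opening from 0.0 (shut) to 1.0 (fully open).
Only numpy, scipy, OpenCV 4.12 (cv2) and the standard library are available. Lean on these libraries where they do the work, as an engineer would, in place of code of your own. Each camera call takes 0.05 s, during which the arm holds its last target.

## Working session

There is one attempt and no reset: what is moved stays moved. The work goes in short steps, Python scripts to look and compute and a tool call to move; the robot and the scene stay as the last step left them, time stands still between calls to the robot, and variables do not carry over. Pictures are saved under pics/ and viewed, and the job is handed in when it is done.

Besides the shell and the picture viewer there is one more tool, called by a JSON object that holds its "api" and its "payload". jog_arm: Moves the arm, as the interface text tells. Its arguments: {"type":"object","properties":{"targets":{"type":"array"},"fingers":{"type":"number"},"grip_force":{"type":"number"}},"required":["targets"]}

```bash
ls; mkdir -p pics; python3 - <<'E'
from rig import ctrl
import cv2
s=ctrl.sense(); print({k:(v if not hasattr(v,'tolist') else v.tolist()) for k,v in s.items()})
for n in ['top','side','wrist']:
    c=ctrl.capture(n); cv2.imwrite(f'pics/{n}0.png',c['img'][:,:,::-1]); print(n,c['intrinsics'],c['k1'],c.get('T',c.get('mount')))
E
```

```text
pics
{'time_s': 0.0, 'joints': [1.038591417521902, 0.3134432531382819, 1.49844094037645, 2.5871037629095064e-05, 1.3310512803738723, -0.22341183052740624], 'dq': [0.0007795686124384774, 0.00020012901585167973, 0.00028577987129861437, 0.0017570839759391006, -0.0004967507865087064, -0.0011846549462983763], 'tau': [-0.00027169641725777183, -41.22654318809509, -25.974462032318115, -0.0001992408533624257, 0.004169403982814401, -9.903053523885319e-06], 'eef_pos': [159.43494345138888, 499.94536231626296, 247.73707946438435], 'ee_rot': [-0.5707652980200711, 0.571125372587991, 0.41671909405316193, -0.4175978687850311], 'force': [0.399470274833705, -0.1013661072046105, -0.6166582506194714], 'wrist_torque': [-0.009107403726245465, 0.05883766891513706, 0.04005217883417336], 'grip_width': 1.0005032396356526}
top [[398.3895172    0.         276.18365668]
 [  0.         398.3895172  207.72829627]
 [  0.           0.           1.        ]] -0.07266585724078632 [[ 1.90189058e-02  9.85865214e-01 -1.66457386e-01  4.41446043e+02]
 [-9.99772032e-01  2.03684510e-02  6.40390478e-03  4.20077063e+01]
 [ 9.70
[... 274 characters left out ...]
46221171 [[ 9.97512311e-01  5.57204772e-02 -4.31789130e-02  5.10622051e+02]
 [-6.84789504e-02  6.20602939e-01 -7.81129071e-01 -8.91134394e+02]
 [-1.67279243e-02  7.82142711e-01  6.22874751e-01  8.06668950e+02]
 [ 0.00000000e+00  0.00000000e+00  0.00000000e+00  1.00000000e+00]]
wrist [[360.74332537   0.         278.28760547]
 [  0.         360.74332537 206.4094482 ]
 [  0.           0.           1.        ]] -0.03219950930518745 [[ 9.99999734e-01 -9.47189284e-05  7.23031745e-04  5.21371855e-01]
 [ 7.16277545e-04  3.13494777e-01 -9.49589655e-01 -1.25627378e+02]
 [-1.36722561e-04  9.49589920e-01  3.13494761e-01  7.91499452e+01]
 [ 0.00000000e+00  0.00000000e+00  0.00000000e+00  1.00000000e+00]]
```

View pics/top0.png

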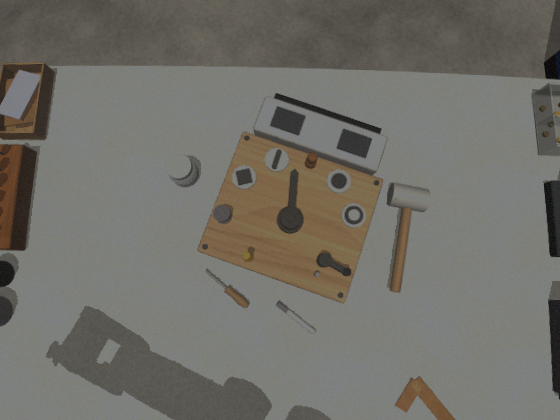

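View pics/side0.png

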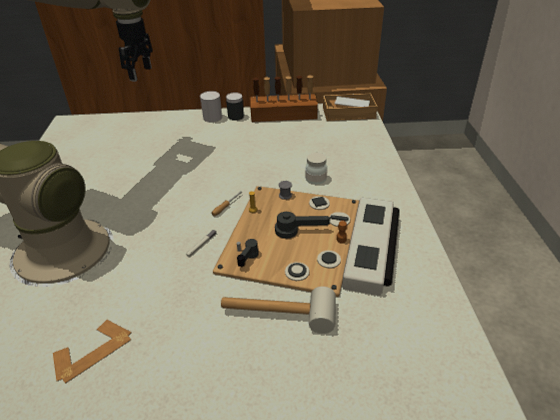

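View pics/wrist0.png

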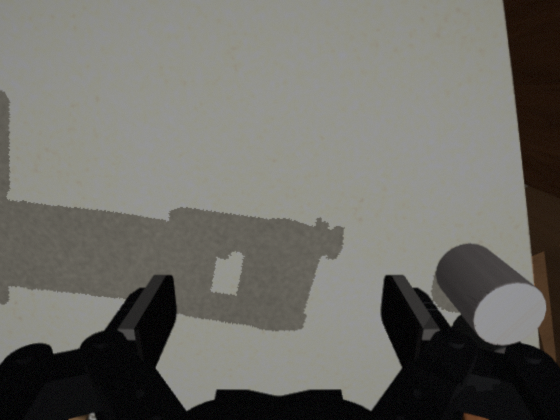

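The top view shows the plate turned about 18° clockwise. The oblong tile is at (277,160), on the +y side and near +32°. The pointer runs from its hub at (290,219) to its tip at (294,172), the slicker is at (311,160), and the lever runs from (323,260) to (347,271). Next I'll locate these in world coordinates.

```bash
cat > h.py <<'E'
import numpy as np, cv2
from rig import ctrl
from scipy.optimize import least_squares
from scipy.spatial.transform import Rotation as R
def proj(c,P,T=None):
    T=c['T'] if T is None else T
    p=(np.atleast_2d(P)-T[:3,3])@T[:3,:3]
    u=np.c_[p[:,0]/-p[:,2],-p[:,1]/-p[:,2]]
    r2=(u**2).sum(1,keepdims=True); u=u*(1+c['k1']*r2)
    K=c['intrinsics']; return u@K[:2,:2].T+K[:2,2]
def back(c,px,z,T=None):
    T=c['T'] if T is None else T
    K=c['intrinsics']; d=(np.atleast_2d(px)-K[:2,2])/K[0,0]; u=d.copy()
    for _ in range(20): u=d/(1+c['k1']*(u**2).sum(1,keepdims=True))
    r=np.c_[u[:,0],-u[:,1],-np.ones(len(u))]@T[:3,:3].T
    t=(z-T[2,3])/r[:,2]; return T[:3,3]+r*t[:,None]
def rot():
    q=ctrl.sense()['ee_rot']; return R.from_quat([q[1],q[2],q[3],q[0]]).as_matrix()
E
python3 - <<'E'
from h import *
print(rot().round(3))
tiles=['tile_oblong','tile_disc','tile_square','tile_ring']
obs=[]
for n in ['top','side']:
    c=ctrl.capture(n)
    for t in tiles+['slicker','spool','setter','pointer','lock_lever','selector_plate','jar','awl','mallet']:
        r=ctrl.regions_of(n,t)
        if not r: print(n,t,'none');continue
        r=r[0]; ys,xs=np.nonzero(r['region']); ctr=np.array([xs.mean(),ys.mean()])
        z=18 if t.startswith('tile') else 40
        print(n,t,round(r['score'],2),np.round(r['box']),ctr.round(1),len(xs),back(c,ctr,z)[0].round(1))
E
```

```text
[[ 0.304 -0.    -0.953]
 [ 0.953 -0.001  0.304]
 [-0.001 -1.     0.   ]]
top tile_oblong 0.67 [263. 144. 291. 171.] [276.5 159.2] 466 [705.6  37.8  18. ]
top tile_disc 0.66 [329. 169. 347. 192.] [338.1 180.6] 424 [ 657.9 -104.9   18. ]
top tile_square 0.75 [232. 168. 258. 186.] [243.7 176.6] 467 [662.5 112.1  18. ]
top tile_ring 0.83 [344. 205. 362. 224.] [353.  214.8] 468 [ 578.9 -138.3   18. ]
top slicker 0.72 [304. 154. 321. 168.] [311.3 160.2] 142 [698.4 -40.8  40. ]
top spool 0.68 [279. 301. 317. 339.] [295.3 317.1] 291 [353.3  -8.6  40. ]
top setter 0.46 [244. 250. 254. 263.] [247.8 256. ] 96 [480.7  95.9  40. ]
top pointer 0.8 [280. 173. 304. 230.] [291.5 205.8] 659 [592.9   2.5  40. ]
top lock_lever 0.64 [318. 256. 348. 279.] [332.6 264. ] 315 [466.9 -88.1  40. ]
top selector_plate 0.98 [199.  98. 386. 304.] [299.  197.9] 23733 [611.1 -13.8  40. ]
top jar 0.76 [165. 155. 196. 188.] [181.6 170.2] 768 [669.1 250.6  40. ]
top awl 0.57 [206. 267. 248. 308.] [231.1 291.9] 321 [403.3 129.4  40. ]
top mallet 0.68 [387. 180. 432. 294.] [404.6 221.7] 1925 [ 562.4 -249.1   40. ]
side t
[... 328 characters left out ...]
 slicker 0.68 [336. 221. 348. 244.] [342.  231.9] 203 [698.4 -39.6  40. ]
side spool 0.56 [282. 182. 296. 201.] [285.1 189.6] 244 [571.5 147.5  40. ]
side setter 0.44 [252. 192. 256. 214.] [252.3 202. ] 131 [480.5 100.2  40. ]
side pointer 0.97 [278. 213. 331. 230.] [300.1 221.1] 763 [599.9  10.4  40. ]
side lock_lever 0.6 [237. 242. 256. 266.] [247.2 252.1] 325 [465.6 -90.9  40. ]
side selector_plate 0.62 [214. 186. 400. 295.] [312.7 243. ] 13908 [622.3 -72.9  40. ]
side jar 0.86 [308. 157. 331. 185.] [315.7 168.1] 622 [668.2 245.4  40. ]
side awl 0.52 [212. 190. 243. 217.] [222.1 206.9] 155 [400.7  86.3  40. ]
side mallet 0.59 [218. 290. 336. 332.] [295.5 307.9] 2140 [ 564.1 -265.1   40. ]
```

```bash
python3 - <<'E'
from h import *
ang=np.radians([32,-32,66,-66])
for n,px in [('top',[[276.5,159.2],[338.1,180.6],[243.7,176.6],[353,214.8]]),('side',[None,[328.3,259.4],[319.4,203.2],[296.9,271.5]])]:
    c=ctrl.capture(n)
    ii=[i for i in range(4) if px[i] is not None]
    W=back(c,[px[i] for i in ii],18)[:,:2]
    L=145*np.c_[np.cos(ang),np.sin(ang)][ii]
    f=lambda p:(L@np.array([[np.cos(p[2]),np.sin(p[2])],[-np.sin(p[2]),np.cos(p[2])]])+p[:2]-W).ravel()
    s=least_squares(f,[580,0,-.3]); print(n,s.x,np.degrees(s.x[2]),s.fun.round(1))
    i=c['img']; 
    x0,y0,x1,y1=(180,90,400,310) if n=='top' else (200,150,420,310)
    k=3 if n=='top' else 3
    cr=cv2.resize(i[y0:y1,x0:x1],None,fx=k-.4,fy=k-.4,interpolation=cv2.INTER_CUBIC)
    cv2.imwrite(f'pics/{n}1.png',cr[:,:,::-1])
E
```

```text
top [ 5.64916264e+02  5.48926128e+00 -3.22524461e-01] -18.47929039008822 [ 0.4  1.7 -0.6 -1.5  0.3  0.3 -0.1 -0.5]
side [ 5.63988611e+02  1.85129819e+00 -3.25273207e-01] -18.63678193110548 [ 0.4 -1.2  0.2  1.8 -0.6 -0.7]
```

View pics/top1.png

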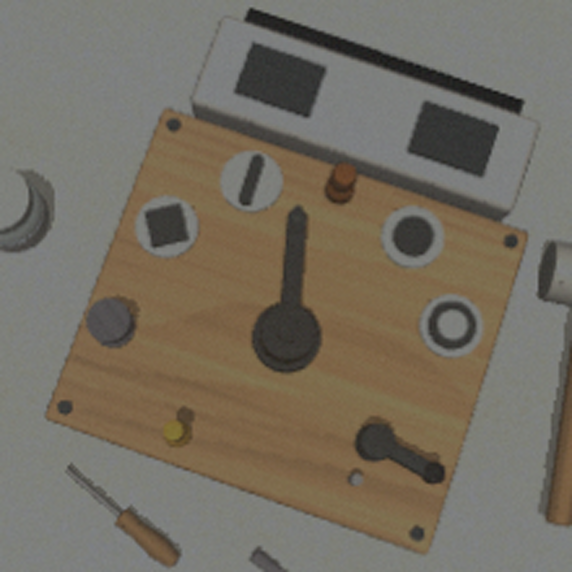

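View pics/side1.png

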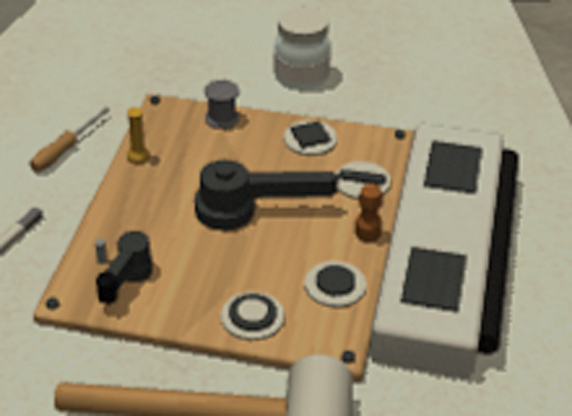

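```bash
cat >> h.py <<'E'
PIV=np.array([564.5,3.7]); YAW=-0.3235
def plan(x,y,z,xdir_deg=None):
    s=ctrl.sense(); Rm=rot(); d=np.array([x,y,z])-s['eef_pos']
    off=Rm.T@d/1000
    cur=np.degrees(np.arctan2(Rm[1,0],Rm[0,0]))
    yaw=0 if xdir_deg is None else -np.radians((xdir_deg-cur+180)%360-180)
    print('t',round(s['time_s'],2),'pos',np.round(s['eef_pos'],1),'xdir',round(cur,2),'F',np.round(s['force'],1),'grip',round(s['grip_width'],3),'OFF',off.round(4).tolist(),'yaw',round(yaw,4), 'len',round(np.linalg.norm(d)),)
E
python3 - <<'E'
from h import *
c=ctrl.capture('top')
P=back(c,[[294.2,170],[293.1,190.8],[292.3,205.4],[290.8,217.7]],58); print(P.round(1))
d=P[0]-P[2]; a=np.degrees(np.arctan2(d[1],d[0])); print('pointer world',a,'plate',a+18.54)
a0=np.radians(a); q=PIV+80*np.array([np.cos(a0),np.sin(a0)]); print(q)
plan(*q,150,a+90)
E
```

```text
[[ 6.699e+02 -1.500e+00  5.800e+01]
 [ 6.230e+02  3.000e-01  5.800e+01]
 [ 5.907e+02  1.700e+00  5.800e+01]
 [ 5.637e+02  4.600e+00  5.800e+01]]
pointer world -2.339501833584496 plate 16.200498166415503
[6.44433319e+02 4.34346833e-01]
t 1.7 pos [159.5 500.2 248.3] xdir 72.31 F [-0.5  0.5 -0.1] grip 1.001 OFF [-0.3288, 0.0983, -0.6138] yaw -0.2679 len 703
```

{"api": "jog_arm", "payload": {"targets": [{"offset": [-0.3288, 0.05, -0.6138], "yaw": -0.268}, {"offset": [-0.3288, 0.05, -0.6138], "yaw": -0.268}, {"offset": [-0.3288, 0.05, -0.6138], "yaw": -0.268}, {"offset": [-0.3288, 0.05, -0.6138], "yaw": -0.268}, {"offset": [-0.3288, 0.05, -0.6138], "yaw": -0.268}, {"offset": [-0.3288, 0.05, -0.6138], "yaw": -0.268}, {"offset": [-0.3288, 0.05, -0.6138], "yaw": -0.268}, {"offset": [-0.3288, 0.05, -0.6138], "yaw": -0.268}, {"offset": [-0.3288, 0.05, -0.6138], "yaw": -0.268}, {"offset": [-0.3288, 0.05, -0.6138], "yaw": -0.268}, {"offset": [-0.3288, 0.05, -0.6138], "yaw": -0.268}, {"offset": [-0.3288, 0.05, -0.6138], "yaw": -0.268}], "fingers": 0.04}}

```text
time_s: 2.7
eef_pos: [501.4, 147.3, 213.2]
ee_rot: [-0.51, 0.51, 0.49, -0.49]
force: [0.8, 1.4, 0.1]
grip_width: 0.467
```

```bash
python3 - <<'E'
from h import *
plan(644.4,.4,150,87.7)
E
```

```text
t 2.7 pos [501.4 147.3 213.2] xdir 87.65 F [0.8 1.4 0.1] grip 0.467 OFF [-0.1409, 0.0632, -0.1489] yaw -0.001 len 214
```

{"api": "jog_arm", "payload": {"targets": [{"offset": [-0.1409, 0.063, -0.1489], "yaw": 0}, {"offset": [-0.1409, 0.063, -0.1489], "yaw": 0}, {"offset": [-0.1409, 0.063, -0.1489], "yaw": 0}, {"offset": [-0.1409, 0.063, -0.1489], "yaw": 0}, {"offset": [-0.1409, 0.063, -0.1489], "yaw": 0}, {"offset": [-0.1409, 0.063, -0.1489], "yaw": 0}, {"offset": [-0.1409, 0.063, -0.1489], "yaw": 0}, {"offset": [-0.1409, 0.063, -0.1489], "yaw": 0}, {"offset": [-0.1409, 0.063, -0.1489], "yaw": 0}]}}

```text
time_s: 3.45
eef_pos: [644.0, 1.7, 151.0]
ee_rot: [-0.51, 0.51, 0.49, -0.49]
force: [0.7, 0.7, 1.2]
grip_width: 0.469
```

```bash
python3 - <<'E'
from h import *
plan(644.4,.4,50,87.7)
c=ctrl.capture('wrist'); cv2.imwrite('pics/w2.png',c['img'][:,:,::-1])
E
```

```text
t 3.45 pos [644.    1.7 151. ] xdir 87.72 F [0.7 0.7 1.2] grip 0.469 OFF [-0.0013, 0.101, -0.0004] yaw 0.0003 len 101
```

View pics/w2.png

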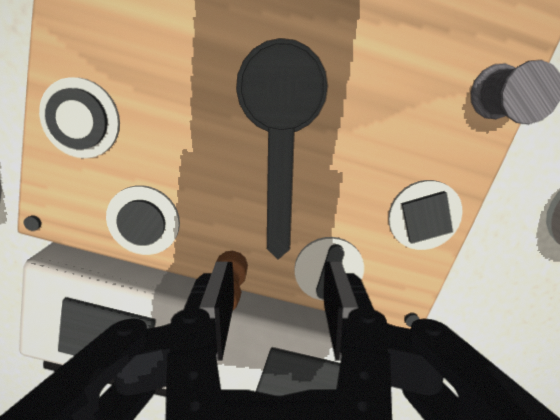

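The wrist view shows the bar centred between the fingers, with its tip at (280,258) and the hub at (282,85). The oblong tile at (330,267) is partly hidden by the right finger, and the slicker is at (232,268). I'll refine the plate pose from this picture.

```bash
cat >> h.py <<'E'
def wristT(c,s):
    q=s['ee_rot']; T=np.eye(4); T[:3,:3]=R.from_quat([q[1],q[2],q[3],q[0]]).as_matrix(); T[:3,3]=s['eef_pos']; return T@c['mount']
E
python3 - <<'E'
from h import *
s=ctrl.sense(); c=ctrl.capture('wrist'); T=wristT(c,s)
ang=np.radians([32,-32,66,-66]);names=['oblong','disc','square','ring']
g=[];W=[]
for i,n in enumerate(names):
    r=ctrl.regions_of('wrist','tile_'+n)
    if not r: continue
    b=r[0]; ys,xs=np.nonzero(b['region']); p=[(b['box'][0]+b['box'][2])/2,(b['box'][1]+b['box'][3])/2]
    print(n,b['score'],np.round(b['box']),xs.mean(),ys.mean())
    w=back(c,[[xs.mean(),ys.mean()]],18,T)[0]; print(w.round(1))
    if i: g.append(i);W.append(w[:2])
W=np.array(W);L=145*np.c_[np.cos(ang),np.sin(ang)][g]
f=lambda p:(L@np.array([[np.cos(p[2]),np.sin(p[2])],[-np.sin(p[2]),np.cos(p[2])]])+p[:2]-W).ravel()
o=least_squares(f,[580,0,-.3]); print(o.x,np.degrees(o.x[2]),o.fun.round(1))
P=back(c,[[280,258],[280.5,200],[282,135]],58,T);print(P.round(1)); d=P[0]-P[2];print(np.degrees(np.arctan2(d[1],d[0])))
print(back(c,[[282,85]],62,T))
E
```

```text
oblong 0.95 [292. 238. 364. 300.] 324.46924355777224 262.9970906068163
[699.5  36.4  18. ]
disc 0.97 [106. 184. 182. 255.] 142.55382653061224 219.3341836734694
[ 656.8 -103.2   18. ]
square 0.63 [391. 179. 466. 249.] 424.2149046793761 214.22604605100273
[661.2 112.8  18. ]
ring 0.63 [ 39.  77. 122. 156.] 78.9746810598626 116.68420019627085
[ 578.2 -136.5   18. ]
[ 5.63882492e+02  7.24356564e+00 -3.19311256e-01] -18.29518731819933 [-0.3 -1.2  0.2  1.7  0.1 -0.5]
[[673.7   1.7  58. ]
 [633.    3.6  58. ]
 [592.2   6.   58. ]]
-3.031336760239592
[[563.66106522   7.03334478  62.        ]]
```

{"api": "jog_arm", "payload": {"targets": [{"offset": [0.0, 0.035, 0], "yaw": 0}, {"offset": [0.0, 0.07, 0], "yaw": 0}, {"offset": [0.0, 0.085, 0], "yaw": 0}, {"offset": [0.0, 0.1, 0], "yaw": 0}, {"offset": [0.0, 0.102, 0], "yaw": 0}]}}

```text
time_s: 4.17
eef_pos: [642.9, 1.4, 46.0]
ee_rot: [0.511, -0.509, -0.489, 0.491]
force: [-0.4, 0.2, 0.2]
grip_width: 0.469
```

```bash
python3 - <<'E'
from h import *
# target: pointer dir 12.6deg (1 deg short), pivot 564.3,5.5, finger offset 12
a=np.radians(12.6); u=np.array([np.cos(a),np.sin(a)]); n=np.array([-u[1],u[0]])
q=np.array([564.3,5.5])+80*u+12*n; print(q)
plan(*q,50,102.6)
c=ctrl.capture('wrist'); cv2.imwrite('pics/w3.png',c['img'][:,:,::-1])
E
```

```text
[639.75562206  34.66246045]
t 4.17 pos [642.9   1.4  46. ] xdir 87.7 F [-0.4  0.2  0.2] grip 0.469 OFF [0.0331, -0.004, 0.0045] yaw -0.2601 len 34
```

View pics/w3.png

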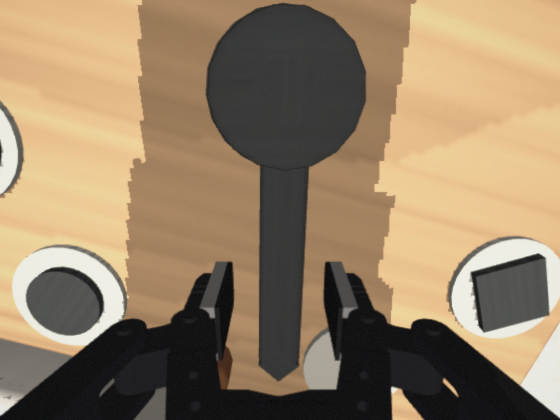

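The bar at column 280 sits freely between the fingers at 232 and 325. I'll start the slow push.

{"api": "jog_arm", "payload": {"targets": [{"offset": [0.003, -0.002, 0.0004], "yaw": -0.02}, {"offset": [0.006, -0.003, 0.0008], "yaw": -0.045}, {"offset": [0.009, -0.004, 0.0012], "yaw": -0.07}, {"offset": [0.012, -0.004, 0.0016], "yaw": -0.095}, {"offset": [0.015, -0.004, 0.002], "yaw": -0.12}, {"offset": [0.018, -0.004, 0.0024], "yaw": -0.145}, {"offset": [0.021, -0.004, 0.0028], "yaw": -0.17}, {"offset": [0.024, -0.004, 0.0032], "yaw": -0.195}, {"offset": [0.027, -0.004, 0.0036], "yaw": -0.22}, {"offset": [0.03, -0.004, 0.004], "yaw": -0.245}, {"offset": [0.032, -0.004, 0.0043], "yaw": -0.26}, {"offset": [0.0331, -0.004, 0.0045], "yaw": -0.26}]}}

```text
time_s: 5.22
eef_pos: [640.2, 35.0, 51.2]
ee_rot: [0.443, -0.441, -0.552, 0.553]
force: [-0.5, -1.2, -1.3]
grip_width: 0.467
```

```bash
python3 - <<'E'
from h import *
s=ctrl.sense(); print(s['eef_pos'],s['force'],s['wrist_torque'],s['time_s'])
c=ctrl.capture('wrist'); cv2.imwrite('pics/w4.png',c['img'][:,:,::-1])
c=ctrl.capture('side'); cv2.imwrite('pics/s4.png',cv2.resize(c['img'][150:310,200:420],None,fx=3,fy=3,interpolation=cv2.INTER_CUBIC)[:,:,::-1])
plan(0,0,0,0)
E
```

```text
[640.19421855  34.95571661  51.16562858] [-0.53481073 -1.16221579 -1.33049993] [-0.12911392  0.0569477   0.00430317] 5.2167
t 5.32 pos [640.3  34.9  51.2] xdir 102.6 F [-0.4  0.2  0.5] grip 0.472 OFF [0.1056, 0.0525, 0.6324] yaw 1.7908 len 643
```

View pics/w4.png

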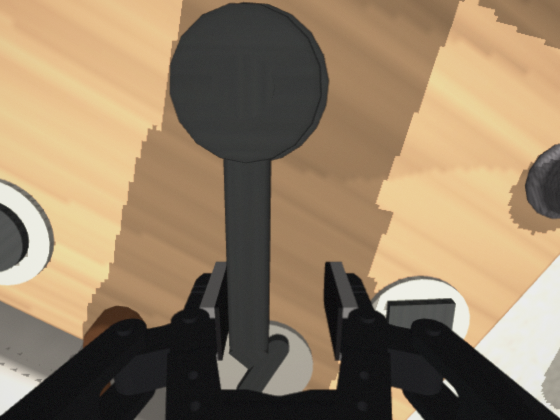

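View pics/s4.png

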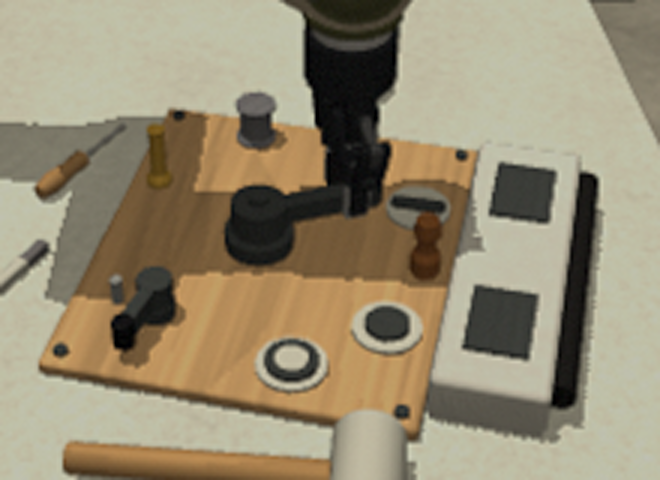

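```bash
python3 - <<'E'
from h import *
s=ctrl.sense(); c=ctrl.capture('wrist'); T=wristT(c,s)
g=cv2.cvtColor(c['img'],cv2.COLOR_RGB2GRAY).astype(int)
for r in (170,200,230,250): print(r,g[r,215:285:2].tolist())
P=back(c,[[247.5,170],[249.5,330]],58,T);d=P[1]-P[0];print(P.round(1),np.degrees(np.arctan2(d[1],d[0])))
print(back(c,[[249,82]],62,T))
E
```

```text
170 [139, 138, 139, 139, 105, 49, 56, 57, 56, 57, 57, 58, 57, 57, 57, 57, 57, 55, 54, 56, 57, 57, 55, 56, 56, 54, 48, 41, 100, 140, 139, 140, 140, 140, 141]
200 [138, 139, 139, 139, 130, 55, 55, 57, 59, 57, 57, 59, 59, 56, 59, 54, 56, 56, 56, 59, 56, 58, 58, 56, 57, 52, 47, 40, 116, 140, 140, 139, 139, 137, 138]
230 [137, 137, 135, 135, 134, 101, 50, 56, 57, 60, 57, 57, 58, 59, 58, 57, 56, 57, 56, 57, 57, 58, 56, 55, 56, 52, 47, 42, 135, 140, 139, 137, 136, 137, 137]
250 [135, 133, 133, 132, 132, 123, 52, 53, 58, 56, 55, 57, 58, 57, 59, 54, 56, 57, 55, 59, 56, 57, 57, 56, 56, 53, 48, 48, 128, 133, 131, 132, 132, 130, 133]
[[591.2  12.9  58. ]
 [653.8  25.9  58. ]] 11.737591483296425
[[563.49001094   8.19691568  62.        ]]
```

{"api": "jog_arm", "payload": {"targets": [{"offset": [-0.006, 0, 0], "yaw": 0}, {"offset": [-0.012, 0, 0], "yaw": 0}, {"offset": [-0.012, 0, 0], "yaw": 0}, {"offset": [-0.012, -0.03, 0], "yaw": 0}, {"offset": [-0.012, -0.07, 0], "yaw": 0}, {"offset": [-0.012, -0.1, 0.03], "yaw": 0}, {"offset": [-0.012, -0.12, 0.06], "yaw": 0}, {"offset": [-0.012, -0.12, 0.09], "yaw": 0}, {"offset": [-0.012, -0.12, 0.09], "yaw": 0}, {"offset": [-0.012, -0.12, 0.09], "yaw": 0}, {"offset": [-0.012, -0.12, 0.09], "yaw": 0}]}}

```text
time_s: 6.28
eef_pos: [556.0, 3.1, 171.6]
ee_rot: [0.443, -0.442, -0.552, 0.552]
force: [0.8, 0.4, 0.4]
grip_width: 0.471
```

```bash
python3 - <<'E'
from h import *
plan(0,0,0,0)
c=ctrl.capture('wrist'); cv2.imwrite('pics/w5.png',c['img'][:,:,::-1])
c=ctrl.capture('top'); cv2.imwrite('pics/t5.png',cv2.resize(c['img'][90:310,180:400],None,fx=2.6,fy=2.6,interpolation=cv2.INTER_CUBIC)[:,:,::-1])
E
```

```text
t 6.28 pos [556.    3.1 171.6] xdir 102.56 F [0.8 0.4 0.4] grip 0.471 OFF [0.1177, 0.1722, 0.5432] yaw 1.7901 len 582
```

View pics/w5.png

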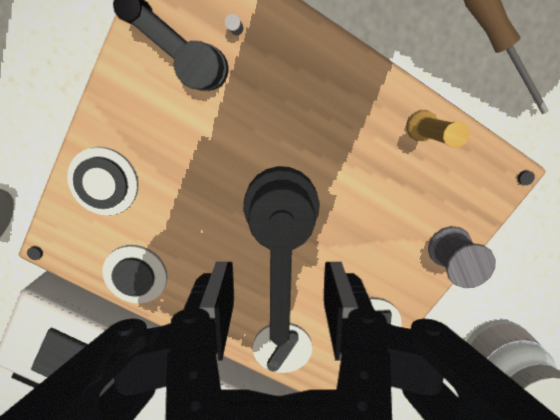

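View pics/t5.png

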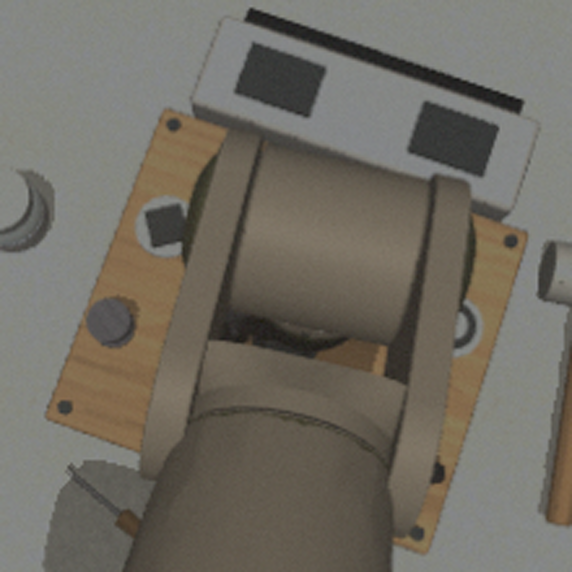

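The wrist view shows the pointer bar from the hub (280,195) to near (280,335), aimed close to the oblong tile's centre at (282,346). Next I'll measure the angle.

```bash
cat >> h.py <<'E'
def ellipse_tile(img,seed):
    # white tile outline near seed -> hull moments
    h=cv2.cvtColor(img,cv2.COLOR_RGB2HSV)
    x,y=map(int,seed); m=np.zeros(h.shape[:2],np.uint8); m[max(0,y-45):y+45,max(0,x-45):x+45]=1
    w=((h[...,1]<45)&(h[...,2]>95)).astype(np.uint8)&m
    n,l,st,_=cv2.connectedComponentsWithStats(w); k=1+np.argmax(st[1:,4])
    ys,xs=np.nonzero(l==k); hull=cv2.convexHull(np.c_[xs,ys].astype(np.int32)); e=cv2.fitEllipse(hull); return e
def bar(img,rows,x):
    g=cv2.GaussianBlur(cv2.cvtColor(img,cv2.COLOR_RGB2GRAY),(3,3),0).astype(float); out=[]
    for r in rows:
        a=x
        while g[r,a]<85:a-=1
        b=x
        while g[r,b]<85:b+=1
        f=lambda i,j:i+(85-g[r,i])/(g[r,j]-g[r,i])*(j-i)
        out.append([(f(a,a+1)+f(b,b-1))/2,r])
    return np.array(out)
E
python3 - <<'E'
from h import *
s=ctrl.sense(); c=ctrl.capture('wrist'); T=wristT(c,s); im=c['img']
ang=np.radians([32,-32,-66])
C=[]
for sd in [(282,346),(135,274),(102,181)]:
    e=ellipse_tile(im,sd); print(np.round(e[0],1),np.round(e[1],1)); C.append(e[0])
W=back(c,C,18,T)[:,:2]; print(W.round(1))
L=145*np.c_[np.cos(ang),np.sin(ang)]
f=lambda p:(L@np.array([[np.cos(p[2]),np.sin(p[2])],[-np.sin(p[2]),np.cos(p[2])]])+p[:2]-W).ravel()
o=least_squares(f,[580,0,-.3]); print(o.x,np.degrees(o.x[2]),o.fun.round(1))
b=bar(im,range(255,325,5),281); print(b.round(1).tolist()); B=back(c,b,58,T); v=np.polyfit(B[:,0],B[:,1],1); a=np.arctan(v[0]); print('world',np.degrees(a),'plate',np.degrees(a-o.x[2]))
for p,t in ((o.x[:2],'fit'),):
    d=W[0]-p; print('dir oblong',np.degrees(np.arctan2(d[1],d[0])),'bar y at pivot',np.polyval(v,p[0])-p[1], 'bar y at tile - tile',np.polyval(v,W[0,0])-W[0,1])
E
```

```text
[284.1 348.1] [48.5 54.2]
[133.6 274. ] [55.9 64.8]
[101.7 180.6] [63.9 73.4]
[[ 704.1   41.7]
 [ 656.5 -103.8]
 [ 578.1 -137. ]]
[ 5.63418319e+02  7.27368552e+00 -3.16936230e-01] -18.15910835011847 [ 0.1  0.2 -0.2 -0.2  0.1 -0. ]
[[280.3, 255.0], [280.3, 260.0], [280.2, 265.0], [280.1, 270.0], [280.0, 275.0], [279.9, 280.0], [279.6, 285.0], [279.6, 290.0], [279.6, 295.0], [279.6, 300.0], [279.5, 305.0], [279.2, 310.0], [278.5, 315.0], [278.5, 320.0]]
world 11.35371342647843 plate 29.512821776596894
dir oblong 13.759070235765398 bar y at pivot -0.3827792103110399 bar y at tile - tile -6.582423489437829
```

```bash
python3 - <<'E'
from h import *
plan(642.8,23.3,50,102.6)
a=np.radians(2.4); d=np.array([640.2-563.4,35.0-7.3]); q=np.array([563.4,7.3])+[d[0]*np.cos(a)-d[1]*np.sin(a),d[0]*np.sin(a)+d[1]*np.cos(a)]; print(q, 'xdir',105)
E
```

```text
t 6.43 pos [556.1   3.4 171. ] xdir 102.6 F [-0.   0.4  0.3] grip 0.471 OFF [0.0004, 0.1208, -0.0892] yaw -0.0 len 150
[638.97267774  38.1917526 ] xdir 105
```

{"api": "jog_arm", "payload": {"targets": [{"offset": [0.0, 0, -0.035], "yaw": 0}, {"offset": [0.0, 0, -0.07], "yaw": 0}, {"offset": [0.0, 0.01, -0.089], "yaw": 0}, {"offset": [0.0, 0.03, -0.089], "yaw": 0}, {"offset": [0.0, 0.06, -0.089], "yaw": 0}, {"offset": [0.0, 0.09, -0.089], "yaw": 0}, {"offset": [0.0, 0.11, -0.089], "yaw": 0}, {"offset": [0.0, 0.12, -0.089], "yaw": 0}, {"offset": [0.0, 0.12, -0.089], "yaw": 0}, {"offset": [0.0, 0.12, -0.089], "yaw": 0}]}}

```text
time_s: 7.27
eef_pos: [643.3, 22.9, 51.3]
ee_rot: [0.443, -0.441, -0.552, 0.552]
force: [0.3, -0.3, 0.1]
grip_width: 0.466
```

```bash
python3 - <<'E'
from h import *
plan(638.97,38.2,51,105)
E
```

```text
t 7.27 pos [643.3  22.9  51.3] xdir 102.61 F [ 0.3 -0.3  0.1] grip 0.466 OFF [0.0158, 0.0003, 0.0009] yaw -0.0418 len 16
```

{"api": "jog_arm", "payload": {"targets": [{"offset": [0.003, 0, 0.0], "yaw": -0.01}, {"offset": [0.006, 0, 0.0], "yaw": -0.02}, {"offset": [0.009, 0, 0.0003], "yaw": -0.03}, {"offset": [0.011, 0, 0.0005], "yaw": -0.042}, {"offset": [0.0125, 0, 0.0007], "yaw": -0.042}, {"offset": [0.014, 0, 0.0009], "yaw": -0.042}, {"offset": [0.015, 0, 0.0009], "yaw": -0.042}, {"offset": [0.0158, 0, 0.0009], "yaw": -0.042}, {"offset": [0.0158, 0, 0.0009], "yaw": -0.042}, {"offset": [0.0158, 0, 0.0009], "yaw": -0.042}]}}

```text
time_s: 8.1
eef_pos: [638.9, 38.2, 51.2]
ee_rot: [0.431, -0.43, -0.561, 0.561]
force: [0.1, -0.7, -0.0]
grip_width: 0.468
```

{"api": "jog_arm", "payload": {"targets": [{"offset": [-0.006, 0, 0], "yaw": 0}, {"offset": [-0.012, 0, 0], "yaw": 0}, {"offset": [-0.012, 0, 0], "yaw": 0}, {"offset": [-0.012, -0.03, 0], "yaw": 0}, {"offset": [-0.012, -0.07, 0], "yaw": 0}, {"offset": [-0.012, -0.1, 0.03], "yaw": 0}, {"offset": [-0.012, -0.12, 0.06], "yaw": 0}, {"offset": [-0.012, -0.12, 0.09], "yaw": 0}, {"offset": [-0.012, -0.12, 0.1], "yaw": 0}, {"offset": [-0.012, -0.12, 0.1], "yaw": 0}, {"offset": [-0.012, -0.12, 0.1], "yaw": 0}]}}

```text
time_s: 9.02
eef_pos: [545.8, 0.3, 171.7]
ee_rot: [-0.431, 0.43, 0.561, -0.561]
force: [0.0, 0.0, 0.1]
grip_width: 0.47
```

```bash
python3 - <<'E'
from h import *
plan(0,0,0,0)
c=ctrl.capture('wrist'); cv2.imwrite('pics/w6.png',c['img'][:,:,::-1])
E
```

```text
t 9.02 pos [5.458e+02 3.000e-01 1.717e+02] xdir 104.97 F [0.  0.  0.1] grip 0.47 OFF [0.1405, 0.1723, 0.5272] yaw 1.8321 len 572
```

View pics/w6.png

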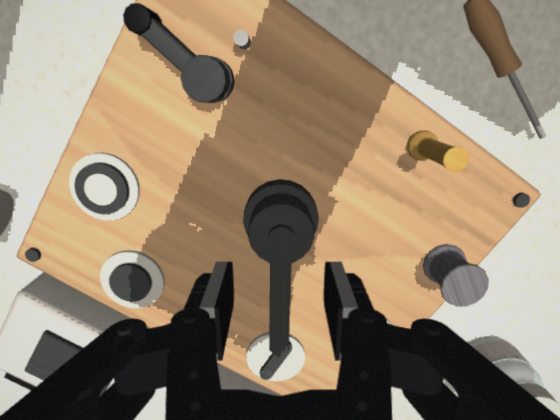

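```bash
cat > m.py <<'E'
from h import *
import sys
def meas(seeds,rows,x):
    s=ctrl.sense(); c=ctrl.capture('wrist'); T=wristT(c,s); im=c['img']
    ang=np.radians([32,-32,-66]); C=[]
    for sd in seeds:
        e=ellipse_tile(im,sd); C.append(e[0])
    W=back(c,C,18,T)[:,:2]; print(np.round(C,1).tolist(),W.round(1).tolist())
    L=145*np.c_[np.cos(ang),np.sin(ang)]
    f=lambda p:(L@np.array([[np.cos(p[2]),np.sin(p[2])],[-np.sin(p[2]),np.cos(p[2])]])+p[:2]-W).ravel()
    o=least_squares(f,[580,0,-.3]); print(o.x,np.degrees(o.x[2]),o.fun.round(1))
    b=bar(im,rows,x); print(b.round(1).tolist())
    for z in (58,50):
        B=back(c,b,z,T); v=np.polyfit(B[:,0],B[:,1],1); a=np.arctan(v[0]); print(z,'world',np.degrees(a),'plate',np.degrees(a-o.x[2]))
        p=o.x[:2]; d=W[0]-p; print('dir oblong',np.degrees(np.arctan2(d[1],d[0])),'bar y at pivot',np.polyval(v,p[0])-p[1], 'bar y at tile - tile',np.polyval(v,W[0,0])-W[0,1])
    ov=im.copy()
    for off,col in ((32,(0,255,0)),(np.degrees(a-o.x[2]),(255,0,0))):
        t=o.x[2]+np.radians(off); q=np.array([[p[0]+r*np.cos(t),p[1]+r*np.sin(t),58] for r in (20,110)])
        k=proj(c,q,T).astype(int); cv2.line(ov,k[0].tolist(),k[1].tolist(),col,1)
    cv2.imwrite('pics/ov.png',ov[:,:,::-1])
E
python3 - <<'E'
from m import *
meas([(275,358),(131,277),(104,186)],range(268,335,5),281)
E
```

```text
[[277.9, 357.3], [131.3, 278.8], [103.4, 185.7]] [[704.6, 42.2], [656.5, -103.8], [578.0, -137.0]]
[ 5.63660192e+02  7.50822419e+00 -3.18020314e-01] -18.221221769063483 [-0.2 -0.2 -0.1 -0.1  0.3  0.3]
[[280.1, 268.0], [280.0, 273.0], [279.7, 278.0], [279.5, 283.0], [279.5, 288.0], [279.5, 293.0], [279.4, 298.0], [279.1, 303.0], [278.8, 308.0], [278.6, 313.0], [278.6, 318.0], [278.5, 323.0], [278.4, 328.0], [278.1, 333.0]]
58 world 13.571380462098267 plate 31.79260223116175
dir oblong 13.837558112743672 bar y at pivot -0.57261343588402 bar y at tile - tile -1.266529621559421
50 world 13.571380462098281 plate 31.792602231161762
dir oblong 13.837558112743672 bar y at pivot -0.40666451353297095 bar y at tile - tile -1.1005806992083436
```

View pics/ov.png

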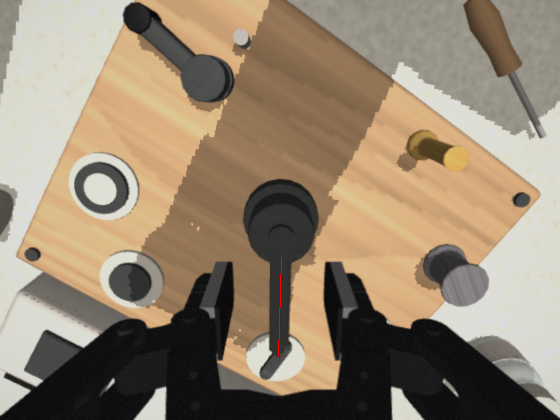

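The pointer reads about 31.8° in plate axes against a target of 32°, and the plate fit residuals are about 0.3 mm. Next I'll locate the lever; its boss is at (207,78), knob at (138,17) and pin at (241,38).

```bash
python3 - <<'E'
from h import *
s=ctrl.sense(); c=ctrl.capture('wrist'); T=wristT(c,s)
p=np.array([563.7,7.2]); y=-0.319
M=np.array([[np.cos(y),-np.sin(y)],[np.sin(y),np.cos(y)]]); lp=p+M@[-60,-100]; print('lever pivot',lp)
for nm,px in (('boss',(207,78)),('knob',(138,17)),('pin',(241,36))):
    b=back(c,[px],52,T)[0]; v=b[:2]-lp; print(nm,b.round(1),'rel',v.round(1),np.hypot(*v).round(1),'world deg',np.degrees(np.arctan2(v[1],v[0])).round(1),'plate',(M.T@(b[:2]-p)).round(1))
print(ctrl.sense()['joints'])
E
```

```text
lever pivot [475.36531259 -68.93792091]
boss [475.7 -66.1  52. ] rel [0.4 2.9] 2.9 world deg 82.5 plate [-60.5 -97.1]
knob [ 451.4 -114.7   52. ] rel [-23.9 -45.8] 51.6 world deg -117.6 plate [ -68.4 -151. ]
pin [445.9 -50.6  52. ] rel [-29.4  18.3] 34.6 world deg 148.1 plate [-93.7 -91.9]
[-2.13559528e-01  4.30871328e-01  1.54001946e+00  6.63015357e-04
  1.17283113e+00 -2.04681872e+00]
```

```bash
python3 - <<'E'
from h import *
plan(483,-127,120,62)
E
```

```text
t 9.17 pos [546.3   0.7 171. ] xdir 105.02 F [-0.2  0.  -0. ] grip 0.472 OFF [-0.107, 0.051, 0.0941] yaw 0.7509 len 151
```

{"api": "jog_arm", "payload": {"targets": [{"offset": [-0.107, 0.0, 0.094], "yaw": 0.75}, {"offset": [-0.107, 0.0, 0.094], "yaw": 0.75}, {"offset": [-0.107, 0.02, 0.094], "yaw": 0.75}, {"offset": [-0.107, 0.051, 0.094], "yaw": 0.75}, {"offset": [-0.107, 0.051, 0.094], "yaw": 0.75}, {"offset": [-0.107, 0.051, 0.094], "yaw": 0.75}, {"offset": [-0.107, 0.051, 0.094], "yaw": 0.75}, {"offset": [-0.107, 0.051, 0.094], "yaw": 0.75}, {"offset": [-0.107, 0.051, 0.094], "yaw": 0.75}, {"offset": [-0.107, 0.051, 0.094], "yaw": 0.75}], "fingers": 0.0}}

```text
time_s: 10.0
eef_pos: [483.5, -126.7, 120.1]
ee_rot: [0.606, -0.605, -0.365, 0.366]
force: [1.7, 0.4, -0.6]
grip_width: 0.001
```

```bash
python3 - <<'E'
from h import *
plan(483,-127,48,62)
c=ctrl.capture('wrist'); cv2.imwrite('pics/w7.png',c['img'][:,:,::-1])
E
```

```text
t 10.0 pos [ 483.5 -126.7  120.1] xdir 62.24 F [ 1.7  0.4 -0.6] grip 0.001 OFF [-0.0005, 0.0721, 0.0002] yaw 0.0041 len 72
```

View pics/w7.png

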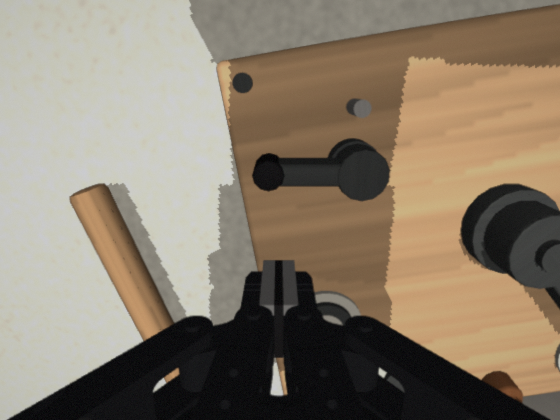

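The closed fingers are at (278,265). The lever lies clear ahead of them, with its knob at (268,172) and boss at (360,172), so I'll descend.

{"api": "jog_arm", "payload": {"targets": [{"offset": [0, 0.03, 0], "yaw": 0}, {"offset": [0, 0.055, 0], "yaw": 0}, {"offset": [0, 0.07, 0], "yaw": 0}, {"offset": [0, 0.072, 0], "yaw": 0}, {"offset": [0, 0.072, 0], "yaw": 0}]}}

```text
time_s: 10.47
eef_pos: [483.2, -126.5, 47.9]
ee_rot: [0.606, -0.604, -0.365, 0.366]
force: [-0.3, -0.2, 0.6]
grip_width: -0.002
```

```bash
python3 - <<'E'
from h import *
c=ctrl.capture('wrist'); cv2.imwrite('pics/w8.png',c['img'][:,:,::-1])
# path rows: theta world from -117.6 down to -188.5, finger center piv+47u-d t, d=18
lp=np.array([475.4,-68.5]); s=ctrl.sense(); Rm=rot(); cur=np.degrees(np.arctan2(Rm[1,0],Rm[0,0])); print(s['eef_pos'],cur,s['force'])
for th in [-117.6,-124,-130,-136,-142,-148,-154,-160,-166,-172,-178,-182,-186]:
    a=np.radians(th); u=np.array([np.cos(a),np.sin(a)]); t=np.array([u[1],-u[0]])
    q=np.r_[lp+47*u-18.5*t,48]; off=Rm.T@(q-s['eef_pos'])/1000
    print(th,q.round(1),off.round(4).tolist(),round(-np.radians(th+180-cur),3))
E
```

```text
[ 483.70197214 -126.78966713   48.79273358] 62.24815158731129 [0.28468885 0.22647886 0.77336113]
-117.6 [ 470.  -118.7   48. ] [0.0008, 0.0008, 0.0159] -0.003
-124 [ 464.5 -117.8   48. ] [-0.001, 0.0008, 0.0212] 0.109
-130 [ 459.4 -116.4   48. ] [-0.0021, 0.0008, 0.0264] 0.214
-136 [ 454.4 -114.5   48. ] [-0.0027, 0.0008, 0.0316] 0.318
-142 [ 449.8 -112.    48. ] [-0.0027, 0.0008, 0.0369] 0.423
-148 [ 445.3 -109.1   48. ] [-0.0022, 0.0008, 0.0422] 0.528
-154 [ 441.3 -105.7   48. ] [-0.0011, 0.0008, 0.0474] 0.633
-160 [ 437.6 -102.    48. ] [0.0005, 0.0009, 0.0524] 0.737
-166 [434.3 -97.8  48. ] [0.0026, 0.0009, 0.0572] 0.842
-172 [431.4 -93.4  48. ] [0.0052, 0.0009, 0.0618] 0.947
-178 [429.1 -88.6  48. ] [0.0083, 0.0009, 0.0661] 1.052
-182 [427.8 -85.3  48. ] [0.0106, 0.0009, 0.0688] 1.121
-186 [426.7 -82.   48. ] [0.0131, 0.0009, 0.0713] 1.191
```

View pics/w8.png

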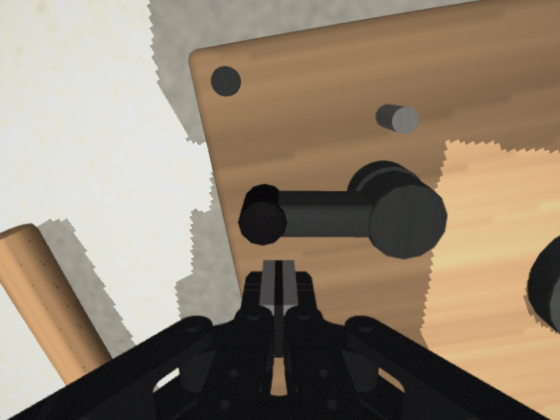

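The fingers are down behind the lever, with the knob at (263,215) just ahead of the tips at (278,262). Pushing now.

{"api": "jog_arm", "payload": {"targets": [{"offset": [0.0005, 0, 0.008], "yaw": 0}, {"offset": [0.0005, 0, 0.016], "yaw": 0}, {"offset": [-0.001, 0.0, 0.021], "yaw": 0.109}, {"offset": [-0.002, 0.0, 0.0264], "yaw": 0.214}, {"offset": [-0.0027, 0.0, 0.0316], "yaw": 0.318}, {"offset": [-0.0027, 0.0, 0.0369], "yaw": 0.423}, {"offset": [-0.0022, 0.0, 0.0422], "yaw": 0.528}, {"offset": [-0.0011, 0.0, 0.0474], "yaw": 0.633}, {"offset": [0.0005, 0.0, 0.0524], "yaw": 0.737}, {"offset": [0.0026, 0.0, 0.0572], "yaw": 0.842}, {"offset": [0.0052, 0.0, 0.0618], "yaw": 0.947}, {"offset": [0.0083, 0.0, 0.0661], "yaw": 1.052}]}}

```text
time_s: 11.52
eef_pos: [429.1, -88.7, 49.9]
ee_rot: [-0.707, 0.707, 0.011, -0.01]
force: [2.0, -1.7, -0.2]
grip_width: 0.004
```

```bash
python3 - <<'E'
from h import *
c=ctrl.capture('wrist'); cv2.imwrite('pics/w9.png',c['img'][:,:,::-1])
lp=np.array([475.4,-68.5]); s=ctrl.sense(); Rm=rot(); cur=np.degrees(np.arctan2(Rm[1,0],Rm[0,0])); print(s['time_s'],s['eef_pos'],cur,s['force'])
for th in [-178,-180,-182,-184,-186,-188,-190,-192]:
    a=np.radians(th); u=np.array([np.cos(a),np.sin(a)]); t=np.array([u[1],-u[0]])
    q=np.r_[lp+47*u-18.5*t,48]; off=Rm.T@(q-s['eef_pos'])/1000
    print(th,q.round(1),off.round(4).tolist(),round(-np.radians(th+180-cur),3))
E
```

```text
11.5667 [428.52350617 -87.87499244  49.73067237] 1.3557069532731376 [ 0.31636823  0.06336887 -0.34799469]
-178 [429.1 -88.6  48. ] [0.0005, 0.0017, -0.0008] -0.011
-180 [428.4 -87.   48. ] [-0.0001, 0.0017, 0.0009] 0.024
-182 [427.8 -85.3  48. ] [-0.0007, 0.0017, 0.0025] 0.059
-184 [427.2 -83.7  48. ] [-0.0012, 0.0017, 0.0042] 0.093
-186 [426.7 -82.   48. ] [-0.0017, 0.0017, 0.0059] 0.128
-188 [426.3 -80.3  48. ] [-0.0021, 0.0017, 0.0076] 0.163
-190 [425.9 -78.6  48. ] [-0.0024, 0.0017, 0.0094] 0.198
-192 [425.6 -76.8  48. ] [-0.0027, 0.0017, 0.0111] 0.233
```

View pics/w9.png

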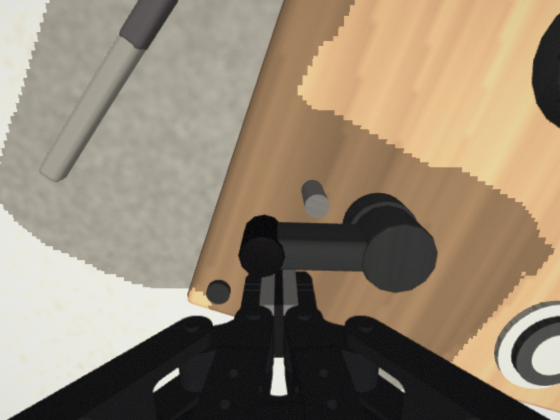

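The lever is now roughly along −x, with the pin at (315,200) just ahead of it. I'll creep to the stop.

{"api": "jog_arm", "payload": {"targets": [{"offset": [0, 0, 0.001], "yaw": 0.024}, {"offset": [-0.0007, 0, 0.0025], "yaw": 0.059}, {"offset": [-0.0012, 0.0, 0.0042], "yaw": 0.093}, {"offset": [-0.0017, 0.0, 0.0059], "yaw": 0.128}, {"offset": [-0.0017, 0.0, 0.0065], "yaw": 0.14}, {"offset": [-0.0017, 0.0, 0.007], "yaw": 0.14}]}}

```text
time_s: 12.07
eef_pos: [426.6, -81.3, 50.3]
ee_rot: [-0.705, 0.707, -0.04, 0.041]
force: [-3.0, -6.3, 3.3]
grip_width: -0.002
```

```bash
python3 - <<'E'
from h import *
plan(425,-76,50,-8)
c=ctrl.capture('wrist'); cv2.imwrite('pics/w10.png',c['img'][:,:,::-1])
E
```

```text
t 12.07 pos [426.6 -81.3  50.3] xdir -6.52 F [-3.  -6.3  3.3] grip -0.002 OFF [-0.0022, 0.0003, 0.0051] yaw 0.0258 len 6
```

View pics/w10.png

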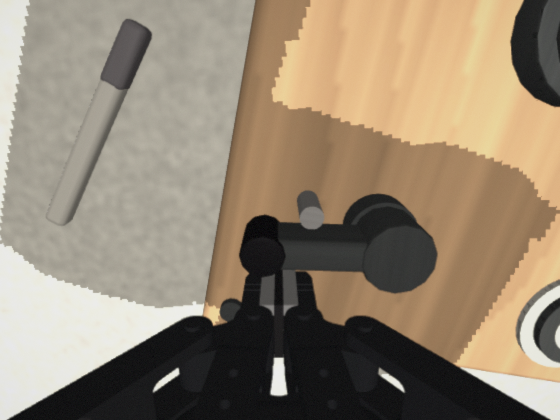

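{"api": "jog_arm", "payload": {"targets": [{"offset": [-0.0003, 0, 0.0007], "yaw": 0.01}, {"offset": [-0.0003, 0, 0.0014], "yaw": 0.01}, {"offset": [-0.0003, 0, 0.002], "yaw": 0.01}, {"offset": [-0.0003, 0, 0.002], "yaw": 0.01}]}}

```text
time_s: 12.45
eef_pos: [426.6, -80.9, 50.7]
ee_rot: [-0.704, 0.708, -0.041, 0.043]
force: [-3.0, -14.2, -2.8]
grip_width: 0.0
```

The force rose to 14 N with almost no further movement, so the lever is at its stop. I'll back straight off and lift.

{"api": "jog_arm", "payload": {"targets": [{"offset": [0, 0, -0.006], "yaw": 0}, {"offset": [0, 0, -0.015], "yaw": 0}, {"offset": [0, 0, -0.02], "yaw": 0}, {"offset": [0, -0.03, -0.02], "yaw": 0}, {"offset": [0, -0.07, -0.02], "yaw": 0}, {"offset": [0, -0.11, -0.02], "yaw": 0}, {"offset": [0, -0.15, -0.02], "yaw": 0}, {"offset": [0, -0.19, -0.02], "yaw": 0}, {"offset": [0, -0.2, -0.06], "yaw": 0}, {"offset": [0, -0.2, -0.1], "yaw": 0}, {"offset": [0, -0.2, -0.14], "yaw": 0}, {"offset": [0, -0.2, -0.18], "yaw": 0}]}}

```text
time_s: 13.45
eef_pos: [404.0, -260.4, 252.0]
ee_rot: [-0.704, 0.708, -0.041, 0.043]
force: [1.7, 0.5, -1.4]
grip_width: 0.003
```

```bash
python3 - <<'E'
from h import *
plan(425,-300,250,-8)
c=ctrl.capture('wrist'); cv2.imwrite('pics/w11.png',c['img'][:,:,::-1])
c=ctrl.capture('top'); cv2.imwrite('pics/t11.png',cv2.resize(c['img'][90:310,180:400],None,fx=2.6,fy=2.6,interpolation=cv2.INTER_CUBIC)[:,:,::-1])
E
```

```text
t 13.45 pos [ 404.  -260.4  252. ] xdir -6.79 F [ 1.7  0.5 -1.4] grip 0.003 OFF [0.0255, 0.0022, -0.0368] yaw 0.0211 len 45
```

View pics/w11.png

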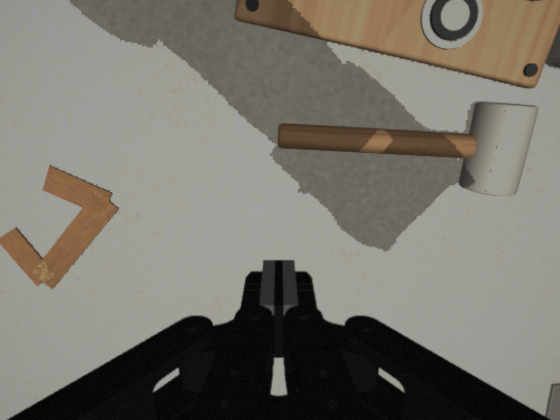

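View pics/t11.png

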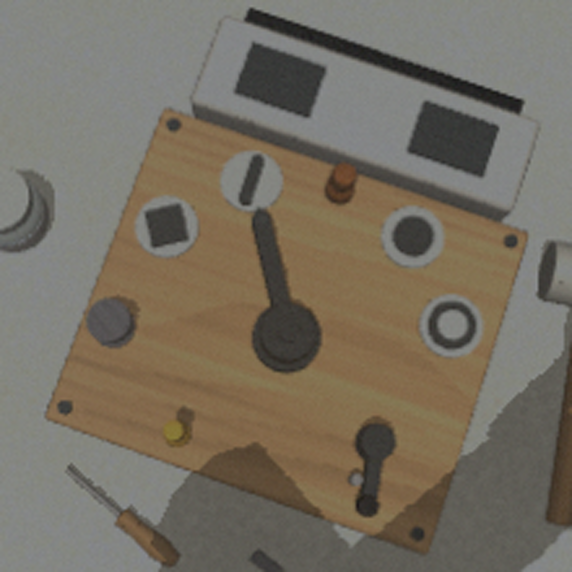

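The top view shows the pointer aimed at the oblong tile at (252,181) in the crop, and the lever against the pin at (356,480). The bystanders haven't moved. I'll do a numeric check from the top camera.

```bash
python3 - <<'E'
from h import *
for n in ['top','side']:
    c=ctrl.capture(n); im=c['img']; ang=np.radians([32,-32,66,-66])
    P=proj(c,[[704.2,41,18],[657,-104,18],[661,112,18],[578,-137,18]])
    C=[]
    for nm in ['oblong','disc','square','ring']:
        r=ctrl.regions_of(n,'tile_'+nm)[0]; ys,xs=np.nonzero(r['region']); hull=cv2.convexHull(np.c_[xs,ys].astype(np.int32)); m=cv2.fitEllipse(hull); C.append(m[0])
    W=back(c,C,18)[:,:2]; L=145*np.c_[np.cos(ang),np.sin(ang)]
    f=lambda p:(L@np.array([[np.cos(p[2]),np.sin(p[2])],[-np.sin(p[2]),np.cos(p[2])]])+p[:2]-W).ravel()
    o=least_squares(f,[565,5,-.32],loss='soft_l1'); print(n,o.x.round(2),np.degrees(o.x[2]),f(o.x).round(1))
    if n=='top':
        g=cv2.GaussianBlur(cv2.cvtColor(im,cv2.COLOR_RGB2GRAY),(3,3),0)
        b=[]
        for r in range(175,202,2):
            x0=int(281.5+(r-172)*5.5/26); w=255-g[r,x0-7:x0+9].astype(float); w=np.clip(w-w.min()-0.4*(w.max()-w.min()),0,None); b.append([(w*np.arange(x0-7,x0+9)).sum()/w.sum(),r])
        b=np.array(b); B=back(c,b,55); v=np.polyfit(B[:,0],B[:,1],1,); a=np.arctan(v[0]); print('bar',b[:,0].round(1),'world',np.degrees(a),'plate',np.degrees(a-o.x[2]), 'miss at tile', np.polyval(v,W[0,0])-W[0,1],'at pivot',np.polyval(v,o.x[0])-o.x[1])
    r=ctrl.regions_of(n,'lock_lever')[0]; print(r['box'],r['score'])
    if n=='top':
        k=back(c,[[180+376/2.6,90+438/2.6],[180+367.5/2.6,90+505/2.6]],52); d=k[1]-k[0]; t=np.degrees(np.arctan2(d[1],d[0])); print('lever world',t,'angle rad',np.radians((np.degrees(o.x[2])-90-t)%360))
    for t in ['slicker','spool','setter','jar','awl','mallet','marker_pen']:
        q=ctrl.regions_of(n,t)
        if q: print(t,np.round(q[0]['box']),round(q[0]['score'],2))
    if n=='side': cv2.imwrite('pics/s12.png',cv2.resize(im[150:310,200:420],None,fx=3,fy=3,interpolation=cv2.INTER_CUBIC)[:,:,::-1])
E
```

```text
Traceback (most recent call last):
IndexError: list index out of range
```

```bash
python3 - <<'E'
from h import *
c=ctrl.capture('top'); im=c['img']
yaw=np.radians(-18.48); piv=np.array([564.9,5.5])
g=cv2.GaussianBlur(cv2.cvtColor(im,cv2.COLOR_RGB2GRAY),(3,3),0); b=[]
for r in range(175,202,2):
    x0=int(281.5+(r-172)*5.5/26); w=255-g[r,x0-7:x0+9].astype(float); w=np.clip(w-w.min()-0.4*(w.max()-w.min()),0,None); b.append([(w*np.arange(x0-7,x0+9)).sum()/w.sum(),r])
b=np.array(b); B=back(c,b,55); v=np.polyfit(B[:,0],B[:,1],1); a=np.arctan(v[0]); print(b[:,0].round(1),'world',np.degrees(a),'plate',np.degrees(a-yaw),'at pivot',np.polyval(v,piv[0])-piv[1],'aim',np.polyval(v,705.2),'tile y ~',piv[1]+145*np.sin(yaw+np.radians(32)))
k=back(c,[[180+376/2.6,90+438/2.6],[180+367.5/2.6,90+505/2.6]],52); d=k[1]-k[0]; t=np.degrees(np.arctan2(d[1],d[0])); print('lever world',t,'angle rad',np.radians((-108.48-t)%360))
for t in ['slicker','setter','jar','awl','mallet']:
    q=ctrl.regions_of('top',t)
    if q: print(t,np.round(q[0]['box']),round(q[0]['score'],2))
c=ctrl.capture('side'); cv2.imwrite('pics/s12.png',cv2.resize(c['img'][150:310,200:420],None,fx=3,fy=3,interpolation=cv2.INTER_CUBIC)[:,:,::-1])
print(ctrl.sense()['time_s'])
E
```

```text
[280.4 280.6 281.  281.5 281.8 282.5 282.9 283.5 283.9 284.5 285.  285.3
 285.8 286.2] world 13.824089406294577 plate 32.30408940629458 at pivot 0.5279015165504859 aim 40.55143966843238 tile y ~ 39.39879176018168
lever world 172.8241807078823 angle rad 1.3735011542019266
slicker [305. 157. 318. 167.] 0.68
jar [165. 156. 197. 187.] 0.86
awl [225. 285. 248. 308.] 0.7
mallet [387. 182. 431. 292.] 0.65
14.1
```

View pics/s12.png

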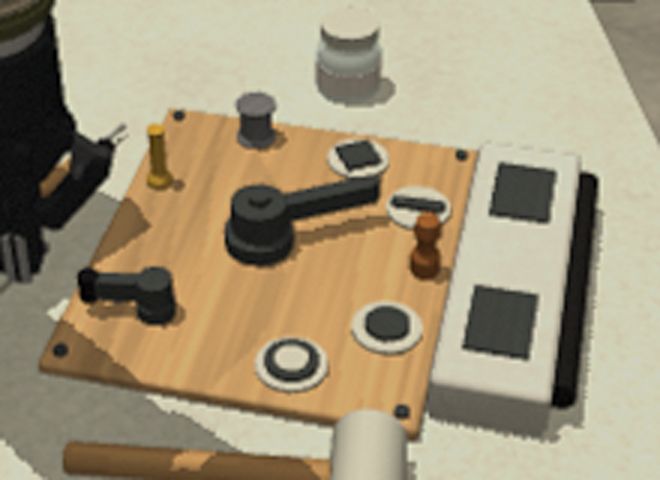

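The side view agrees: the pointer aims over the oblong tile and the lever is folded over. There's plenty of time left, so I'll take one closer look at the lever.

{"api": "jog_arm", "payload": {"targets": [{"offset": [0.02, 0, 0.04], "yaw": 0}, {"offset": [0.03, 0, 0.08], "yaw": 0}, {"offset": [0.04, 0, 0.12], "yaw": 0}, {"offset": [0.04, 0.0, 0.13], "yaw": 0}, {"offset": [0.04, 0.0, 0.13], "yaw": 0}, {"offset": [0.04, 0.0, 0.13], "yaw": 0}]}}

```text
time_s: 14.6
eef_pos: [460.1, -133.5, 251.2]
ee_rot: [-0.704, 0.708, -0.04, 0.042]
force: [0.1, -0.1, 0.2]
grip_width: 0.0
```

```bash
python3 - <<'E'
from h import *
s=ctrl.sense(); c=ctrl.capture('wrist'); cv2.imwrite('pics/w13.png',c['img'][:,:,::-1]); T=wristT(c,s)
p=np.array([563.7,7.2])
for y in (-0.319,):
    M=np.array([[np.cos(y),-np.sin(y)],[np.sin(y),np.cos(y)]]); lp=p+M@[-60,-100]
    ov=c['img'].copy()
    for th in (1.3,1.4):
        a=y-np.pi/2-th
        for sd in (-6.5,6.5):
            q=[[lp[0]+r*np.cos(a)-sd*np.sin(a),lp[1]+r*np.sin(a)+sd*np.cos(a),52] for r in (15,62)]
            k=proj(c,q,T).astype(int); cv2.line(ov,k[0].tolist(),k[1].tolist(),(0,255,0) if th==1.4 else (255,0,0),1)
    cv2.imwrite('pics/w13o.png',ov[:,:,::-1])
E
```

```text
(no output)
```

View pics/w13o.png

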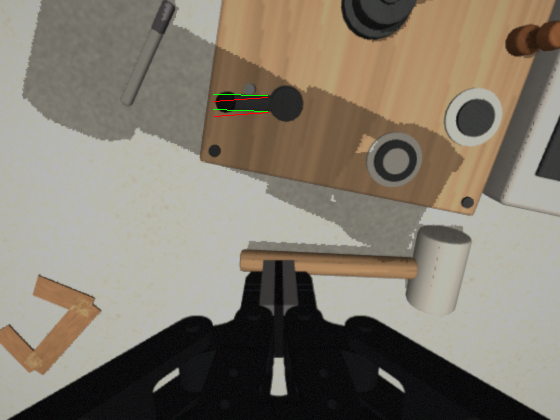

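The lever lies along the 1.4 rad overlay (green), the fingers are at z ≈ 250 and touch nothing. I'm handing the job in.

```bash
python3 - <<'E'
from rig import ctrl
print(ctrl.finish_job())
E
```

```text
the job is handed in; nothing more can be done
None
```

I set the pointer on the oblong tile first, then pushed the locking lever to its stop, and handed the job in at about 15 s of the 58 s allowed.

- **Pointer:** I pushed it slowly with the fingers on either side of the bar, looked, and nudged it a further 2.4°. It reads 31.8° from the wrist camera before the lever was moved, and 32.3° from the top camera afterwards. The oblong tile sits at 32°.
- **Lever:** I pushed it over with closed fingers until the force rose to about 14 N with almost no further movement. The close wrist picture matches the 1.4 rad stop. The coarser top-camera estimate was 1.37 rad, which I put down to measurement error because of the force rise.
- **Other things:** In the last pictures the bystanders look where they were. In that top picture the networks found the slicker, jar, awl and mallet in about the same place. They missed the setter, and the awl box covered only the part not hidden by the arm. I checked the setter, spool and pen by eye only.
- **A check that failed:** one planned fit from the top and side cameras did not run because the network missed a tile. I used the earlier plate pose from the top camera in its place.

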